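Set the stock tags of the weight bins

TASK

Each bin of brass weights has a hinged metal tag standing behind it; a bin is full when all three of its pockets hold a weight. With a fingertip near the free edge push the wrong tags over, gently and without pinching them, so that every full bin's tag shows its ring face and the other bin's tag shows its bar face (a tag shows the face that is turned upwards), each leaning fully over. Leave the weights and the things on the shelf where they are.

Things in the scene. Friction and masses are not known exactly. Their poses are not given: they have to be found in the camera images.
- bin_a: grey open bin 96 mm (x) x 34 mm (y) x 16 mm high, with three 28 mm square pockets in a line along x, fixed on a riser shelf (top 170 x 284 mm, 125 mm above the bench); x points from the bin to its tag, roughly away from the robot, y along the row; all three pockets hold a brass weight: a full bin; origin at the centre of its underside. Its place in the row (64 mm apart) varies
- bin_b: grey open bin 96 mm (x) x 34 mm (y) x 16 mm high, with three 28 mm square pockets in a line along x, fixed on a riser shelf (top 170 x 284 mm, 125 mm above the bench); x points from the bin to its tag, roughly away from the robot, y along the row; all three pockets hold a brass weight: a full bin; origin at the centre of its underside. Its place in the row (64 mm apart) varies
- bin_c: grey open bin 96 mm (x) x 34 mm (y) x 16 mm high, with three 28 mm square pockets in a line along x, fixed on a riser shelf (top 170 x 284 mm, 125 mm above the bench); x points from the bin to its tag, roughly away from the robot, y along the row; two weights, the middle pocket is empty: not full; origin at the centre of its underside. Its place in the row (64 mm apart) varies
- tag_a (a joint): hinge of metal tag a. 0 = upright; pushed past upright, it falls by itself (30 g, light hinge) to the stop: +0.7 rad leans to +x, away from the bins, the face with the raised ring (30 mm across) up; -0.7 leans to -x, over the bins, the face with the raised straight bar (34 x 8 mm) up. It is the tag of bin_a, straight behind it (80 mm level from bin centre to hinge)
- hinge_a (a point): middle of the hinge axis (along y) of tag a, fixed, 38 mm above the shelf top; axes as the bins'. Tag: 44 mm wide, 3 mm thick, free edge 50 mm from the axis (88 mm above the shelf upright; leaning 76 mm, 32 mm to the side). Two cheeks, 60 mm over their outsides, carry it and reach 44 mm above the shelf. It goes with its bin
- tag_b (a joint): hinge of metal tag b. 0 = upright; pushed past upright, it falls by itself (30 g, light hinge) to the stop: +0.7 rad leans to +x, away from the bins, the face with the raised ring (30 mm across) up; -0.7 leans to -x, over the bins, the face with the raised straight bar (34 x 8 mm) up. It is the tag of bin_b, straight behind it (80 mm level from bin centre to hinge)
- hinge_b (a point): middle of the hinge axis (along y) of tag b, fixed, 38 mm above the shelf top; axes as the bins'. Tag: 44 mm wide, 3 mm thick, free edge 50 mm from the axis (88 mm above the shelf upright; leaning 76 mm, 32 mm to the side). Two cheeks, 60 mm over their outsides, carry it and reach 44 mm above the shelf. It goes with its bin
- tag_c (a joint): hinge of metal tag c. 0 = upright; pushed past upright, it falls by itself (30 g, light hinge) to the stop: +0.7 rad leans to +x, away from the bins, the face with the raised ring (30 mm across) up; -0.7 leans to -x, over the bins, the face with the raised straight bar (34 x 8 mm) up. It is the tag of bin_c, straight behind it (80 mm level from bin centre to hinge)
- hinge_c (a point): middle of the hinge axis (along y) of tag c, fixed, 38 mm above the shelf top; axes as the bins'. Tag: 44 mm wide, 3 mm thick, free edge 50 mm from the axis (88 mm above the shelf upright; leaning 76 mm, 32 mm to the side). Two cheeks, 60 mm over their outsides, carry it and reach 44 mm above the shelf. It goes with its bin
- stock_1: loose brass weight with a knob, 22 mm across, 20 mm high, standing in a pocket of bin_a; its top is 23 mm above the shelf top; origin at the centre of its underside
- stock_2: loose brass weight with a knob, 22 mm across, 20 mm high, standing in a pocket of bin_a; its top is 23 mm above the shelf top; origin at the centre of its underside
- stock_3: loose brass weight with a knob, 22 mm across, 20 mm high, standing in a pocket of bin_a; its top is 23 mm above the shelf top; origin at the centre of its underside
- stock_4: loose brass weight with a knob, 22 mm across, 20 mm high, standing in a pocket of bin_b; its top is 23 mm above the shelf top; origin at the centre of its underside
- stock_5: loose brass weight with a knob, 22 mm across, 20 mm high, standing in a pocket of bin_b; its top is 23 mm above the shelf top; origin at the centre of its underside
- stock_6: loose brass weight with a knob, 22 mm across, 20 mm high, standing in a pocket of bin_b; its top is 23 mm above the shelf top; origin at the centre of its underside
- stock_7: loose brass weight with a knob, 22 mm across, 20 mm high, standing in a pocket of bin_c; its top is 23 mm above the shelf top; origin at the centre of its underside
- stock_8: loose brass weight with a knob, 22 mm across, 20 mm high, standing in a pocket of bin_c; its top is 23 mm above the shelf top; origin at the centre of its underside
- vial: loose glass sample vial with a black cap, 22 mm across, 50 mm high, standing on the shelf near its -y end; origin at the centre of its underside
- lens: loose black spare lens, 35 mm across, 50 mm high, standing on the shelf near its +y end; origin at the centre of its underside
- cap: loose black lens cap, 45 mm across, 12 mm high, lying on the shelf near its -y end; origin at the centre of its underside

How it is judged:
By the outcome, as a careful person would: the job done as asked, in the order asked, and still so for the second after the job is handed in, with the robot touching nothing.
It also fails if it takes over 32 s, if anything falls off the work surface, if the arm or the gripper's body presses on something with over 40 N, if the wrist force passes 120 N, or if a joint passes its speed limit or range.

ROBOT

A 6-joint arm with a two-finger parallel gripper is mounted at the origin on the work surface; the furniture and walls round the work are solid. World frame = base frame: x ahead of the robot, y to its left, z up, the work surface at z = 0. Lengths are in m, angles in rad, forces in N, time in s.
With the tool pointing down it reaches from about 0.275 to 0.725 m from the base axis. Payload 5.6 kg.
Tool frame: the origin (TCP) lies between the finger pads; the fingertips stand 14 mm ahead of it and the grasp point (between the pads) lies 5 mm behind it; z points along the fingers, y is the direction in which the jaws open and shut (so a half turn about z gives the same grasp; the last joint's range is limited). The gripper opens to 85 mm and grips with 20 to 120 N. Pads are 22 mm wide; open, the fingers measure 114 mm over their backs; the gripper's body (76 mm by 85 mm) begins 54 mm behind the grasp point. The pads swing forward as they close: fully open they stand 13 mm farther back than shut.
Start: joints at [-0.843, 0.255, 0.108, 0, -1.424, -0.285], TCP at [0.236, -0.497, 0.245] pointing down, gripper open.
Joint ranges: [-2.95, 2.95], [-1.21, 1.97], [-1.09, 1.5], [-2.87, 1.71], [-2.94, -0.07], [-3.05, 3.05]. Speed limits (rad/s): [2.57, 2.57, 3.14, 3.14, 3.14, 3.14].

INTERFACE

Orientations are given as a rotation vector (axis times angle).
In Python, from cell import env gives the robot as it stands. The module is installed in compiled form; this text tells all that it offers.
- The arm moves only by the shell command python3 -m jog 'ROWS' [FORCE]. ROWS is JSON, a list of rows, each an object of numbers: "x", "y", "z": the shift along the tool's x, y, z in mm; "rx", "ry", "rz": the turn, a rotation vector about the tool's x, y, z in rad; "grip": the opening, from -1 (shut) to 1 (fully open). In form: [{"x": .., "y": .., "z": .., "rx": .., "ry": .., "rz": .., "grip": ..}, ...]. A call has 1 to 12 rows; each row shifts and turns the commanded pose from where the row before left it, along the tool's axes as they then stand; what a row does not reach is not made up. A row lasts 1/10 s, in which the tool goes at most 50 mm and 8.59 degrees, less where a joint would pass 70% of its speed; a pose out of reach is approached as far as the arm can. A call with a gripper value outside its range is refused whole. The fingers move at their own pace and stop on an object; FORCE is the grip in N (left out, the last holds). Time passes only in rows, so rows that do not move let the fingers close. It gives the time, the measured TCP pose, the force and the opening at its end, in the units of the state.
- env.get_state(): the state, without advancing time (a new reading comes with each control period).
- env.capture(name): name is "scene" or "top" or "wrist"; returns a dict with "frame" (480x640x3 uint8, red, green, blue), "range_z" (480x640 float32, m along the optical axis (not along the pixel's ray), 0 where there is no reading), "K" (3x3 intrinsics, pixels), "k1" (the pictures are not rectified: a ray, as slopes to the right and down, at radius r is drawn at 1 + k1 r^2 times it, then the intrinsics apply), "pose" (4x4, takes a point from camera to world coordinates). Camera axes: x right, y down, z forward; pixel columns grow to the right and rows downward; lengths in m; the calibration is good to about 2 mm. A picture is of the moment at which its call begins.
- env.finish_job(): hands the job in, once; it reports no verdict.
Trained networks look in a picture, given as the dict that the camera call returned (one of the last four; its "shot" number tells which), for a name from the list of things; names that differ only in an ending like _2 or _b are one class to them, and where a whole thing is asked for, a point or a joint stands for the part that bears it (a point fixed in the world has none). Each returns a list of dicts, best first, with "confidence" (0 to 1); they miss things now and then, are a little off and sometimes report something else, mostly with a low value. They report only what shows in the picture. A call takes as long as a camera call.
- env.trace(name, picture): "pixels" (480x640 bool, what is visible of it).
- env.landmark_of(name, picture): "point" ([x, y, z] in m, in the coordinates of the camera as it stood for that picture, good to about 4 mm: a listed point, or the origin of a listed thing).
The state is a dict: "time": time; "joint_positions": joint angles; "qd": joint speeds; "tau": joint torques, N m; "ee_pos": TCP position; "tool_rot": TCP orientation; "ft_force": force on the tool from outside, world axes, zero at the start; "ft_torque": the same for the moment, N m; "gripper_width": finger opening in m.
Only numpy, scipy, OpenCV 4.12 (cv2) and the standard library are available. Lean on these libraries where they do the work, as an engineer would, in place of code of your own. Each camera call takes 0.05 s, during which the arm holds its last target. There are 200 camera calls.

## Working session

There is one attempt and no reset: what is moved stays moved. The work goes in short steps, Python scripts to look and compute and a shell command to move; the robot and the scene stay as the last step left them, time stands still between calls to the robot, and variables do not carry over. Pictures are saved under pics/ and viewed, about 8 in all and at most 12, crops included, and the job is handed in when it is done.

```bash
mkdir -p pics; cat > h.py <<'E'
import numpy as np, cv2
from cell import env
def world(c,p): return (c["pose"]@np.r_[p,1])[:3]
def pt(c,u,v):
    z=c["range_z"][int(v),int(u)]; K=c["K"]; d=np.array([(u-K[0,2])/K[0,0],(v-K[1,2])/K[1,1]]); s=d.copy()
    for _ in range(10): s=d/(1+c["k1"]*(s@s))
    return world(c,np.r_[s*z,z])
def save(c,n): cv2.imwrite("pics/"+n,c["frame"][:,:,::-1])
E
python3 - <<'E'
from h import *
np.set_printoptions(precision=3,suppress=True)
for n in ("scene","top"):
    c=env.capture(n); save(c,n+"1.png"); print(n,c["pose"][:3])
    for k in ("bin_a","hinge_a","vial","lens","cap"):
        for d in env.landmark_of(k,c): print(k,round(d["confidence"],2),world(c,d["point"]))
s=env.get_state();print(s)
E
```

```text
scene [[-0.713 -0.592  0.376  0.199]
 [-0.701  0.604 -0.38   0.278]
 [-0.002 -0.534 -0.845  0.889]]
bin_a 0.98 [ 0.487 -0.116  0.128]
bin_a 0.97 [0.462 0.005 0.126]
bin_a 0.57 [ 0.469 -0.054  0.128]
hinge_a 0.93 [ 0.549 -0.043  0.164]
hinge_a 0.66 [0.537 0.015 0.166]
hinge_a 0.56 [ 0.562 -0.101  0.165]
vial 0.78 [ 0.548 -0.163  0.122]
lens 0.78 [0.51  0.069 0.13 ]
lens 0.73 [ 0.485 -0.115  0.125]
cap 0.74 [ 0.483 -0.167  0.125]
top [[-0.069 -0.976  0.208  0.35 ]
 [-0.998  0.067 -0.015 -0.037]
 [ 0.    -0.209 -0.978  1.03 ]]
bin_a 0.76 [0.46  0.008 0.121]
bin_a 0.71 [ 0.469 -0.06   0.129]
bin_a 0.69 [ 0.482 -0.117  0.123]
bin_a 0.34 [ 0.556 -0.107  0.164]
hinge_a 0.91 [ 0.558 -0.101  0.167]
hinge_a 0.7 [ 0.552 -0.041  0.161]
hinge_a 0.7 [0.541 0.017 0.161]
vial 0.75 [ 0.541 -0.158  0.122]
lens 0.69 [0.509 0.067 0.128]
lens 0.27 [ 0.428 -0.002  0.131]
cap 0.63 [ 0.485 -0.169  0.126]
{'time': 0.6, 'joint_positions': array([-0.843,  0.255,  0.108,  0.   , -1.424, -0.285]), 'qd': array([-0.001, -0.001,  0.   , -0.   ,  0.001, -0.001]), 'tau': array([  0.   , -38.619,  23.798,   5.366,  -0.001,   0.   ]), 'ee_pos': array([ 0.236, -0.497,  0.245]), 'tool_rot': array([-0.69 ,  3.065, -0.   ]), 'ft_force': array([-0.018, -0.394, -0.307]), 'ft_torque': array([ 0.029,  0.005, -0.003]), 'gripper_width': 0.08511783754133212}
```

```bash
python3 - <<'E'
import cv2
a=cv2.imread("pics/scene1.png");b=cv2.imread("pics/top1.png")
cv2.imwrite("pics/both.png",cv2.vconcat([cv2.resize(a,(640,480))[0:480],])) 
E
```

```text
(no output)
```

View pics/scene1.png

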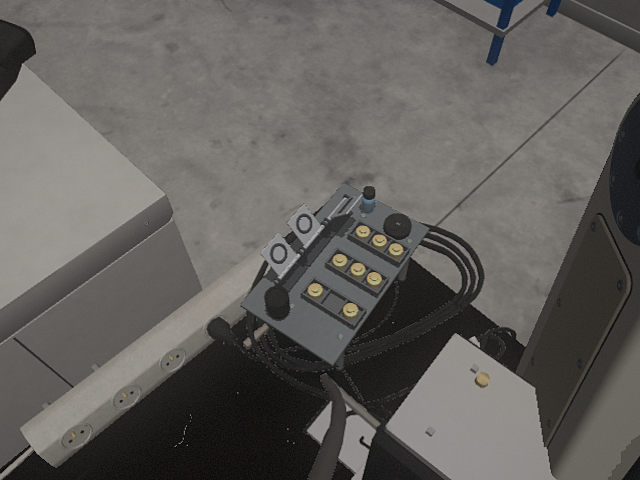

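View pics/top1.png

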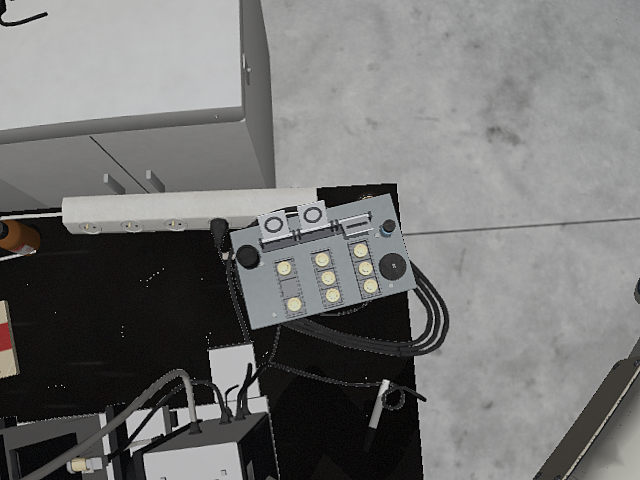

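Left to right in the top view:

- **Left bin (y≈0.007):** its middle pocket is empty, and its tag at px (274,226) shows the ring. That is wrong, so it must go to -x.
- **Middle bin:** full, and its tag at (313,215) shows the ring, which is right.
- **Right bin (y≈-0.117):** full, and its tag at (357,227) shows the bar. That is wrong, so it must go to +x.

Next I'll check the geometry and the free space behind the tags.

```bash
python3 - <<'E'
from h import *
np.set_printoptions(precision=3,suppress=True)
from scipy.spatial.transform import Rotation as R
H={"L":[],"M":[],"R":[]};B=[]
for n in ("scene","top"):
    c=env.capture(n)
    for d in env.landmark_of("hinge_a",c):
        p=world(c,d["point"]); H["R" if p[1]<-.07 else "M" if p[1]<-.013 else "L"].append(p)
    if n=="top":
        for uv in [(265,243),(284,242),(350,239),(374,232),(346,222),(368,214),(262,217),(284,212),(150,210),(220,195),(245,130),(245,110),(220,60),(300,197),(218,235)]: print(uv,pt(c,*uv))
        # everything high near the work
        pts=np.array([[*pt(c,u,v)] for u in range(200,450,3) for v in range(100,340,3)])
        m=(pts[:,2]>.225)&(pts[:,0]<.8); print("high:",m.sum(), pts[m].min(0) if m.any() else "", pts[m].max(0) if m.any() else "")
m=np.array([np.mean(H[k],0) for k in "LMR"]);print(m)
y=m[0]-m[2];y[2]=0;print(np.linalg.norm(y)/2);y/=np.linalg.norm(y);x=np.array([y[1],-y[0],0]);print(x,y)
for k,h in zip("LMR",m):print(k,[h+x*s for s in(-.06,.06)])
print(R.from_rotvec(env.get_state()["tool_rot"]).as_matrix())
E
```

```text
(265, 243) [0.537 0.042 0.129]
(284, 242) [0.536 0.01  0.129]
(350, 239) [ 0.534 -0.101  0.126]
(374, 232) [ 0.544 -0.143  0.124]
(346, 222) [ 0.553 -0.093  0.172]
(368, 214) [ 0.566 -0.131  0.164]
(262, 217) [0.563 0.039 0.202]
(284, 212) [0.57  0.004 0.197]
(150, 210) [0.63  0.262 0.056]
(220, 195) [0.647 0.128 0.061]
(245, 130) [0.771 0.076 0.065]
(245, 110) [0.8   0.072 0.092]
(220, 60) [0.861 0.104 0.175]
(300, 197) [ 0.632 -0.02   0.063]
(218, 235) [0.574 0.135 0.052]
high: 25 [ 0.35  -0.037  1.03 ] [ 0.35  -0.037  1.03 ]
[[ 0.538  0.017  0.163]
 [ 0.549 -0.043  0.163]
 [ 0.56  -0.101  0.165]]
0.06024544381559317
[0.983 0.185 0.   ] [-0.185  0.983  0.   ]
L [array([0.479, 0.006, 0.163]), array([0.597, 0.028, 0.163])]
M [array([ 0.491, -0.054,  0.163]), array([ 0.608, -0.032,  0.163])]
R [array([ 0.501, -0.112,  0.165]), array([ 0.619, -0.09 ,  0.165])]
[[-0.904 -0.429  0.   ]
 [-0.429  0.904 -0.   ]
 [-0.    -0.    -1.   ]]
```

```bash
python3 -m jog '[{"z":-20,"rz":0.129,"grip":-1},{"z":-10,"rz":0.129,"grip":-1},{"x":-33,"y":32,"grip":-1},{"x":-33,"y":32,"grip":-1},{"x":-33,"y":32,"grip":-1},{"x":-33,"y":32,"grip":-1},{"x":-33,"y":32,"grip":-1},{"x":-33,"y":32,"grip":-1},{"x":-33,"y":32,"grip":-1},{"x":-33,"y":32,"grip":-1},{"x":-20,"y":32,"grip":-1},{"grip":-1}]' 30; cat > chk.py <<'E'
from h import *
from scipy.spatial.transform import Rotation as R
np.set_printoptions(precision=4,suppress=True)
s=env.get_state();M=R.from_rotvec(s["tool_rot"]).as_matrix();print(s["time"],s["ee_pos"],s["ft_force"],s["gripper_width"]);print(M)
for k,h in dict(L=[.537,.020,.163],R=[.561,-.106,.163]).items():
    d=(s["ee_pos"]-h); print(k,"TCP rel hinge in bin axes mm",1e3*np.array([.983*d[0]+.185*d[1],-.185*d[0]+.983*d[1],d[2]]))
E
python3 chk.py
```

```text
0.8 [ 0.2357 -0.4969  0.2453] [0.2399 0.1578 0.1202] 0.08574041156790077
[[-0.9035 -0.4285  0.    ]
 [-0.4285  0.9035 -0.    ]
 [-0.     -0.     -1.    ]]
L TCP rel hinge in bin axes mm [-391.8081 -452.4102   82.3006]
R TCP rel hinge in bin axes mm [-392.0901 -324.1122   82.3006]validation failed for argument at $[0]...
```

```bash
python3 -m jog '[{"x":0,"y":0,"z":-20,"rx":0,"ry":0,"rz":0.129,"grip":-1},{"x":0,"y":0,"z":-10,"rx":0,"ry":0,"rz":0.129,"grip":-1},{"x":-33,"y":32,"z":0,"rx":0,"ry":0,"rz":0,"grip":-1},{"x":-33,"y":32,"z":0,"rx":0,"ry":0,"rz":0,"grip":-1},{"x":-33,"y":32,"z":0,"rx":0,"ry":0,"rz":0,"grip":-1},{"x":-33,"y":32,"z":0,"rx":0,"ry":0,"rz":0,"grip":-1},{"x":-33,"y":32,"z":0,"rx":0,"ry":0,"rz":0,"grip":-1},{"x":-33,"y":32,"z":0,"rx":0,"ry":0,"rz":0,"grip":-1},{"x":-33,"y":32,"z":0,"rx":0,"ry":0,"rz":0,"grip":-1},{"x":-33,"y":32,"z":0,"rx":0,"ry":0,"rz":0,"grip":-1},{"x":-20,"y":32,"z":0,"rx":0,"ry":0,"rz":0,"grip":-1},{"x":0,"y":0,"z":0,"rx":0,"ry":0,"rz":0,"grip":-1}]' 30; echo; python3 chk.py
```

```text
time: 2.0
ee_pos: [0.4634, -0.1582, 0.275]
tool_rot: [-0.297, 3.127, 0.001]
ft_force: [0.3, -0.8, 0.1]
gripper_width: 0.0001

2.0 [ 0.4634 -0.1582  0.275 ] [ 0.2629 -0.7889  0.115 ] 6.867458196604775e-05
[[-0.9821 -0.1882  0.    ]
 [-0.1882  0.9821  0.0009]
 [-0.0002  0.0009 -1.    ]]
L TCP rel hinge in bin axes mm [-105.3518 -161.5857  111.9596]
R TCP rel hinge in bin axes mm [-105.6338  -33.2877  111.9596]
```

```bash
python3 -m jog '[{"x":-22,"y":17,"z":0,"rx":0,"ry":0,"rz":0,"grip":-1},{"x":-20,"y":16,"z":0,"rx":0,"ry":0,"rz":0,"grip":-1},{"x":0,"y":0,"z":35,"rx":0,"ry":0,"rz":0,"grip":-1},{"x":0,"y":0,"z":35,"rx":0,"ry":0,"rz":0,"grip":-1},{"x":0,"y":0,"z":0,"rx":0,"ry":0,"rz":0,"grip":-1}]'; echo; python3 chk.py; python3 - <<'E'
from h import *
a=env.capture("scene")["frame"][150:370,200:470];b=env.capture("top")["frame"][150:370,200:470]
cv2.imwrite("pics/p2.png",cv2.resize(np.vstack([a,b])[:,:,::-1],None,fx=1.36,fy=1.36))
E
```

```text
time: 2.5
ee_pos: [0.494, -0.1213, 0.2007]
tool_rot: [0.288, -3.119, -0.003]
ft_force: [0.0, -0.3, 0.0]
gripper_width: 0.0002

2.5 [ 0.494  -0.1213  0.2007] [ 0.0287 -0.3219  0.0124] 0.0002322599165513943
[[-0.983  -0.1832 -0.0097]
 [-0.1832  0.9831  0.0012]
 [ 0.0093  0.003  -1.    ]]
L TCP rel hinge in bin axes mm [ -68.3636 -130.9148   37.7084]
R TCP rel hinge in bin axes mm [-68.6456  -2.6168  37.7084]
```

View pics/p2.png

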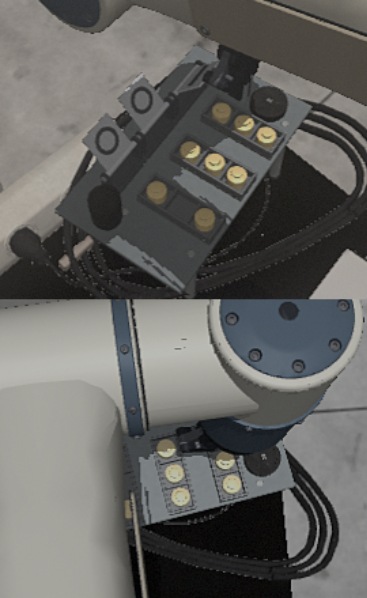

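Scene crop: the finger is in front of the leaning right tag (crop px 240,75), clear of the weights and the middle tag. Now the slow push towards +x.

```bash
python3 -m jog '[{"x":-10,"y":2,"z":0,"rx":0,"ry":0,"rz":0,"grip":-1},{"x":-7,"y":0,"z":0,"rx":0,"ry":0,"rz":0,"grip":-1},{"x":-6,"y":0,"z":-1,"rx":0,"ry":0,"rz":0,"grip":-1},{"x":-6,"y":0,"z":-1,"rx":0,"ry":0,"rz":0,"grip":-1},{"x":-6,"y":0,"z":-1,"rx":0,"ry":0,"rz":0,"grip":-1},{"x":-6,"y":0,"z":-1,"rx":0,"ry":0,"rz":0,"grip":-1},{"x":-6,"y":0,"z":-1,"rx":0,"ry":0,"rz":0,"grip":-1},{"x":-6,"y":0,"z":-1,"rx":0,"ry":0,"rz":0,"grip":-1},{"x":-6,"y":0,"z":-1,"rx":0,"ry":0,"rz":0,"grip":-1},{"x":-5,"y":0,"z":-1,"rx":0,"ry":0,"rz":0,"grip":-1},{"x":-5,"y":0,"z":0,"rx":0,"ry":0,"rz":0,"grip":-1},{"x":-4,"y":0,"z":0,"rx":0,"ry":0,"rz":0,"grip":-1}]'; echo; python3 chk.py
```

```text
time: 3.8
ee_pos: [0.5689, -0.106, 0.2132]
tool_rot: [-0.29, 3.128, 0.0]
ft_force: [-1.0, -0.6, -0.9]
gripper_width: 0.0003

3.8 [ 0.5689 -0.106   0.2132] [-1.0142 -0.6186 -0.9123] 0.00029736379963275967
[[-0.983  -0.1838  0.    ]
 [-0.1838  0.983   0.0001]
 [-0.      0.0001 -1.    ]]
L TCP rel hinge in bin axes mm [   8.0898 -129.8004   50.2401]
R TCP rel hinge in bin axes mm [ 7.8078 -1.5024 50.2401]
```

```bash
python3 -m jog '[{"x":10,"y":0,"z":0,"rx":0,"ry":0,"rz":0,"grip":-1},{"x":0,"y":0,"z":-30,"rx":0,"ry":0,"rz":0,"grip":-1},{"x":0,"y":0,"z":-25,"rx":0,"ry":0,"rz":0,"grip":-1},{"x":-16,"y":33,"z":0,"rx":0,"ry":0,"rz":0,"grip":-1},{"x":-16,"y":33,"z":0,"rx":0,"ry":0,"rz":0,"grip":-1},{"x":-16,"y":33,"z":0,"rx":0,"ry":0,"rz":0,"grip":-1},{"x":-18,"y":31,"z":0,"rx":0,"ry":0,"rz":0,"grip":-1},{"x":0,"y":0,"z":0,"rx":0,"ry":0,"rz":0,"grip":-1},{"x":0,"y":0,"z":0,"rx":0,"ry":0,"rz":0,"grip":-1}]'; echo; python3 chk.py; python3 - <<'E'
from h import *
a=env.capture("scene")["frame"][130:350,200:470];b=env.capture("top")["frame"][150:370,200:470]
cv2.imwrite("pics/p3.png",cv2.resize(np.vstack([a,b])[:,:,::-1],None,fx=1.36,fy=1.36))
E
```

```text
time: 4.7
ee_pos: [0.5993, 0.0324, 0.2681]
tool_rot: [0.292, -3.127, 0.0]
ft_force: [0.2, -0.2, 0.1]
gripper_width: -0.0005

4.7 [0.5993 0.0324 0.2681] [ 0.1998 -0.2026  0.0581] -0.0005138840728631933
[[-0.9827 -0.1851 -0.0006]
 [-0.1851  0.9827 -0.0003]
 [ 0.0007 -0.0002 -1.    ]]
L TCP rel hinge in bin axes mm [ 63.5242   0.6649 105.0995]
R TCP rel hinge in bin axes mm [ 63.2422 128.9629 105.0995]
```

View pics/p3.png

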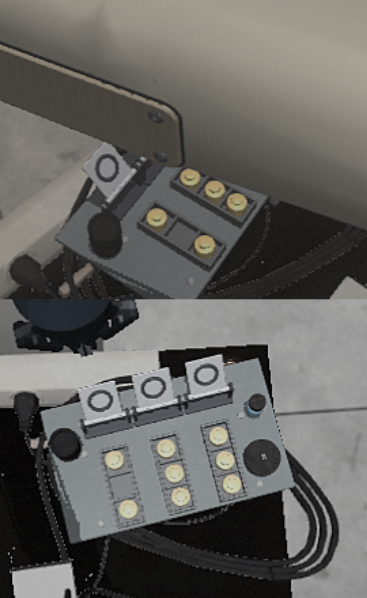

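Top crop: all three tags now show rings, so the right one has flipped to (207,375). The weights, vial and cap haven't moved. Now I'll lower behind the left tag and push towards -x.

```bash
python3 -m jog '[{"x":0,"y":0,"z":33,"rx":0,"ry":0,"rz":0,"grip":-1},{"x":0,"y":0,"z":32,"rx":0,"ry":0,"rz":0,"grip":-1},{"x":0,"y":0,"z":0,"rx":0,"ry":0,"rz":0,"grip":-1}]'; echo; python3 chk.py
python3 -m jog '[{"x":8,"y":0,"z":0,"rx":0,"ry":0,"rz":0,"grip":-1},{"x":6,"y":0,"z":0,"rx":0,"ry":0,"rz":0,"grip":-1},{"x":6,"y":0,"z":-1,"rx":0,"ry":0,"rz":0,"grip":-1},{"x":6,"y":0,"z":-1,"rx":0,"ry":0,"rz":0,"grip":-1},{"x":6,"y":0,"z":-1,"rx":0,"ry":0,"rz":0,"grip":-1},{"x":6,"y":0,"z":-1,"rx":0,"ry":0,"rz":0,"grip":-1},{"x":6,"y":0,"z":-1,"rx":0,"ry":0,"rz":0,"grip":-1},{"x":6,"y":0,"z":-1,"rx":0,"ry":0,"rz":0,"grip":-1},{"x":6,"y":0,"z":-1,"rx":0,"ry":0,"rz":0,"grip":-1},{"x":6,"y":0,"z":-1,"rx":0,"ry":0,"rz":0,"grip":-1},{"x":5,"y":0,"z":0,"rx":0,"ry":0,"rz":0,"grip":-1},{"x":5,"y":0,"z":0,"rx":0,"ry":0,"rz":0,"grip":-1}]'; echo; python3 chk.py
```

```text
time: 5.1
ee_pos: [0.5966, 0.0306, 0.1989]
tool_rot: [0.286, -3.119, 0.0]
ft_force: [0.4, -0.9, -1.0]
gripper_width: -0.0001

5.1 [0.5966 0.0306 0.1989] [ 0.3713 -0.9481 -1.0384] -0.0001188363110881955
[[-0.9833 -0.1819 -0.009 ]
 [-0.1819  0.9833 -0.001 ]
 [ 0.0091  0.0007 -1.    ]]
L TCP rel hinge in bin axes mm [60.593  -0.6296 35.8962]
R TCP rel hinge in bin axes mm [ 60.311  127.6684  35.8962]
time: 6.3
ee_pos: [0.5285, 0.0186, 0.2113]
tool_rot: [0.29, -3.128, -0.0]
ft_force: [0.3, -0.3, -0.2]
gripper_width: 0.0002

6.3 [0.5285 0.0186 0.2113] [ 0.3163 -0.3232 -0.1774] 0.00018611789059515943
[[-0.983  -0.1837 -0.0001]
 [-0.1837  0.983   0.    ]
 [ 0.0001  0.     -1.    ]]
L TCP rel hinge in bin axes mm [-8.6417  0.2299 48.2602]
R TCP rel hinge in bin axes mm [ -8.9237 128.5279  48.2602]
```

Next: back off, rise, clear away to +x then sideways, and look.

```bash
python3 -m jog '[{"x":-10,"y":0,"z":0,"rx":0,"ry":0,"rz":0,"grip":-1},{"x":0,"y":0,"z":-30,"rx":0,"ry":0,"rz":0,"grip":-1},{"x":0,"y":0,"z":-40,"rx":0,"ry":0,"rz":0,"grip":-1},{"x":0,"y":35,"z":-20,"rx":0,"ry":0,"rz":0,"grip":-1},{"x":0,"y":45,"z":0,"rx":0,"ry":0,"rz":0,"grip":-1},{"x":0,"y":45,"z":0,"rx":0,"ry":0,"rz":0,"grip":-1},{"x":0,"y":45,"z":0,"rx":0,"ry":0,"rz":0,"grip":-1},{"x":0,"y":45,"z":0,"rx":0,"ry":0,"rz":0,"grip":-1},{"x":0,"y":45,"z":0,"rx":0,"ry":0,"rz":0,"grip":-1},{"x":0,"y":0,"z":0,"rx":0,"ry":0,"rz":0,"grip":-1},{"x":0,"y":0,"z":0,"rx":0,"ry":0,"rz":0,"grip":-1}]'; echo; python3 - <<'E'
from h import *
np.set_printoptions(precision=3,suppress=True)
a=env.capture("scene")["frame"][130:350,200:470];c=env.capture("top");b=c["frame"][150:370,200:470]
cv2.imwrite("pics/p4.png",cv2.resize(np.vstack([a,b])[:,:,::-1],None,fx=1.36,fy=1.36))
for k in ("vial","lens","cap"): print(k,[world(c,d["point"]) for d in env.landmark_of(k,c)[:1]])
ms=env.trace("tag_a",c)
for d in ms[:4]:
    v,u=np.nonzero(d["pixels"]); P=np.array([pt(c,i,j) for i,j in zip(u,v)]); P=P[P[:,2]<.3]
    X=P@[.983,.185,0];x0=np.array([.549,-.043,0])@[.983,.185,0]
    o=P[:,2]>.17
    print(d["confidence"],P.mean(0),"lean x range mm",1e3*(np.percentile(X[o],[3,97])-x0),"z max",np.percentile(P[:,2],97))
E
```

```text
time: 7.4
ee_pos: [0.491, 0.2773, 0.3006]
tool_rot: [0.293, -3.127, 0.001]
ft_force: [-0.2, -0.5, -0.6]
gripper_width: -0.0

vial [array([ 0.539, -0.161,  0.124])]
lens [array([ 0.511, -0.116,  0.127])]
cap [array([ 0.48 , -0.166,  0.127])]
0.88 [0.524 0.018 0.182] lean x range mm [-31.358  -3.325] z max 0.20303469980766442
0.87 [ 0.564 -0.04   0.183] lean x range mm [ 4.85  32.001] z max 0.2020920510544909
0.84 [ 0.576 -0.103  0.181] lean x range mm [ 4.453 31.868] z max 0.20180108755041495
```

View pics/p4.png

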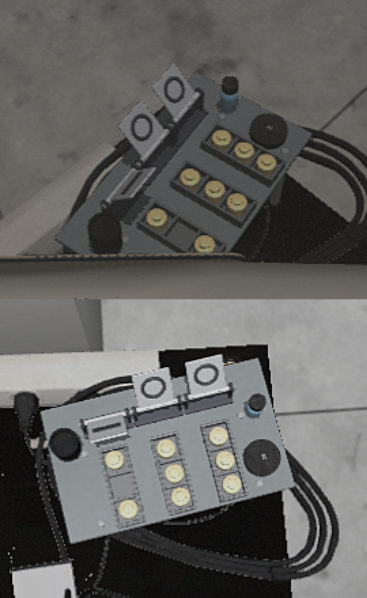

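Top crop: the left tag (105,430) shows its bar, and the middle (153,390) and right (207,375) tags show rings. All three lean fully (±32 mm, 76–77 mm up). The weights, vial, lens and cap are in place, and the arm is clear.

```bash
python3 -c "
from cell import env
print(env.finish_job())"
```

```text
the job is handed in; nothing more can be done
None
```

The job is done and handed in, with the arm clear of everything. With the gripper shut, I pushed two tags over at the free edge:
- **Right bin (full):** its tag went from bar to ring.
- **Left bin (middle pocket empty):** its tag went from ring to bar.

The middle full bin already showed its ring, so I left it alone.

**Last checks:**
- **Tags:** the final pictures and depth readings put all three free edges about 31–32 mm to the correct side and about 77 mm above the shelf, so each leans fully over.
- **Shelf:** the weights, vial, lens and cap looked unmoved.
- **Force and time:** forces read after each move were about 1.5 N or less. The last move ended at 7.4 s.

**What failed or disagreed:**
- My first move command was refused because its rows left out some values; nothing moved.
- In the final check, the landmark network placed the lens at y = -0.116, among the right bin's weights. I took this as a false detection, because the picture shows the lens still at its +y place.

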